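# Nest two L-plates in the marking tray

## Robot

A 6-joint arm with a two-finger parallel gripper is mounted at the origin on the work surface; the furniture and walls round the work are solid. World frame = base frame: x ahead of the robot, y to its left, z up, the work surface at z = 0. Lengths are in m, angles in rad, forces in N, time in s.
With the tool pointing down it reaches from about 0.425 to 0.95 m from the base axis. Payload 3.5 kg.
Tool frame: the origin (TCP) lies on the centre line of the jaws, within the pads' length; the fingertips stand 17 mm ahead of it and the grasp point (between the pads) lies 2 mm behind it; z points along the fingers, y is the line along which they close (so a half turn about z gives the same grasp; the last joint's range is limited). The gripper opens to 85 mm and grips with 20 to 120 N. Pads are 22 mm wide; open, the fingers measure 114 mm over their backs; the gripper's body (76 mm by 85 mm) begins 54 mm behind the grasp point. The pads swing forward as they close: fully open they stand 13 mm farther back than shut.
Start: joints at [-1.353, 0.286, 1.577, -0, 1.279, -0.15], TCP at [0.243, -0.63, 0.248] pointing down, gripper open.
Joint ranges: [-2.77, 2.77], [-0.9, 2.22], [0.21, 2.48], [-1.53, 4.67], [0.24, 2.81], [-2.84, 2.84]. Speed limits (rad/s): [2.79, 2.79, 3.14, 3.14, 3.14, 3.14].

## Interface

Orientations are given as a unit quaternion [x, y, z, w].
In Python, from plant import ctrl gives the robot as it stands. The module is installed in compiled form; this text tells all that it offers.
- The arm moves only by the tool drive_tool, never from a script. Its argument "moves" is a list of rows, each a list of 3 entries, a list of its own where there are three numbers: the turn, a rotation vector about the tool's x, y, z in rad, then the shift along the tool's x, y, z in m, then the finger opening in m, from 0 to 0.0854. A call has 1 to 5 rows; each row shifts and turns the commanded pose from where the row before left it, along the tool's axes as they then stand; what a row does not reach is not made up. A row lasts 1/8 s, in which the tool goes at most 62.5 mm and 10.7 degrees, less where a joint would pass 70% of its speed; a pose out of reach is approached as far as the arm can. A call with a gripper value outside its range is refused whole. The fingers move at their own pace and stop on an object; "grip_force" is the grip in N (left out, the last holds). Time passes only in rows, so rows that do not move let the fingers close. It gives the time, the measured TCP pose, the force, the opening and the grip force at its end, in the units of the state.
- ctrl.get_state(): the state, without advancing time (a new reading comes with each control period).
- ctrl.read_camera(name): name is "scene" or "top"; returns a dict with "image" (420x560x3 uint8, red, green, blue), "fx", "fy", "cx", "cy" (pixels), "R" (3x3) and "t" (3): a world point X has camera coordinates R X + t. Camera axes: x right, y down, z forward; pixel columns grow to the right and rows downward; lengths in m; the calibration is good to about 2 mm. A picture is of the moment at which its call begins. There is no depth.
- ctrl.sign_off(): hands the job in; it is judged then, once.
The state is a dict: "time": time; "qpos": joint angles; "dq": joint speeds; "joint_efforts": joint torques, N m; "eef_pos": TCP position; "tcp_rot": TCP orientation; "contact_force": force on the tool from outside, world axes, zero at the start; "wrist_torque": the same for the moment, N m; "opening": opening from 0.0 (shut) to 1.0 (fully open); "finger_force": force on a finger pad.
Only numpy, scipy, OpenCV 4.12 (cv2) and the standard library are available. Lean on these libraries where they do the work, as an engineer would, in place of code of your own. Each camera call takes 0.05 s, during which the arm holds its last target. There are 200 camera calls.

## Task

Load the grey tray for the laser marker: put both blue L-shaped plates into it, turned so that they nest into each other head to tail and both lie flat on the tray's floor, inside its rim. The yellow plate is the other hand and does not fit: leave it where it lies.

Things in the scene. Friction and masses are not known exactly. Their poses are not given: they have to be found in the camera images.
- tray: Grey rectangular tray fixed to the desk, empty, long axis roughly away from the robot. Origin: centre of its underside; 194 mm along x, 116 along y, 18 high, walls 6 thick: inside 182 x 104 mm, floor 6 mm above the desk. The nested blue plates fill a 152 x 76 mm rectangle in it: one with its x along the tray's x, the other turned half a turn from it; either plate in either place.
- plate_1: Loose blue L-plate 6 mm thick, 0.12 kg. Origin: on its underside, below the upright aluminium lug (centre of mass). In its frame (mm, z up) the L is a bar x -47.5 to 66.5, y -28.5 to 9.5, plus a square x -47.5 to -9.5, y 9.5 to 47.5. Lug: 24 along x, 12 along y, top 48 above the underside; pinch it from above across the 12, tips 12 or more up. Starts flat on the desk beside the tray.
- plate_2: Loose blue L-plate 6 mm thick, 0.12 kg. Origin: on its underside, below the upright aluminium lug (centre of mass). In its frame (mm, z up) the L is a bar x -47.5 to 66.5, y -28.5 to 9.5, plus a square x -47.5 to -9.5, y 9.5 to 47.5. Lug: 24 along x, 12 along y, top 48 above the underside; pinch it from above across the 12, tips 12 or more up. Identical to plate_1.
- plate_yellow: Loose bystander: a yellow plate, the mirror image of the blue ones (y reversed), with the same lug, 0.12 kg. Origin under its lug. The three plates start flat on the desk in three places beside the tray, any plate in any place.

How it is judged:
At the end, for the whole second after the job is handed in: Both blue plates lie at rest (below 20 mm/s) on the tray's floor within its rim: each origin within 75 mm along and 40 mm across of the tray's centre, its underside 3 to 9 mm above the tray's underside (the floor is at 6 mm), tilted less than 0.05 rad (x of plate_1 in the frame of tray between -0.075 and 0.075 m and y of plate_1 in the frame of tray between -0.04 and 0.04 m and z of plate_1 in the frame of tray between 0.003 and 0.009 m and angle between each of plate_1, plate_2's own z axis and vertical below 0.05 rad and linear speed of each of plate_1, plate_2 below 0.02 m/s and x of plate_2 in the frame of tray between -0.075 and 0.075 m and y of plate_2 in the frame of tray between -0.04 and 0.04 m and z of plate_2 in the frame of tray between 0.003 and 0.009 m); the robot touches nothing.
It fails at once if the yellow plate is moved by more than 20 mm (distance of plate_yellow from where it was at the start of the episode above 0.02 m).
It also fails if it takes over 46 s, if anything falls off the work surface, if the arm or the gripper's body presses on something with over 40 N, if the wrist force passes 120 N, or if a joint passes its speed limit or range.

## Working session

There is one attempt and no reset: what is moved stays moved. The work goes in short steps, Python scripts to look and compute and a tool call to move; the robot and the scene stay as the last step left them, time stands still between calls to the robot, and variables do not carry over. Pictures are saved under pics/ and viewed, at most 10 in all, crops included, and the job is handed in when it is done.

Besides the shell and the picture viewer there is one more tool, called after "Request:" as name([rows], argument=value, ...), one row to a line, values as JSON. drive_tool: Moves the arm, as the interface text tells. Its arguments: {"type":"object","properties":{"moves":{"type":"array","items":{"type":"array"}},"grip_force":{"type":"number"}},"required":["moves"]}

```bash
mkdir -p pics
python3 - <<'E'
from plant import ctrl
import cv2,pickle
d={}
for n in("top","scene"):
    c=ctrl.read_camera(n);d[n]=c;cv2.imwrite(f"pics/{n}0.png",c["image"][:,:,::-1])
    print(n,c["fx"],c["cx"],c["cy"],c["R"],c["t"])
pickle.dump(d,open("c0.pkl","wb"))
s=ctrl.get_state();print(s)
E
```

```text
top 486.88806113918827 280.14749830025295 207.7160756388974 [[ 1.35406205e-02 -9.99908274e-01 -3.06994147e-04]
 [-9.95962097e-01 -1.34599306e-02 -8.87599715e-02]
 [ 8.87476978e-02  1.50761962e-03 -9.96052997e-01]] [-0.11012729  0.47955406  1.43464287]
scene 509.26797251755295 278.72204811610277 208.3534501655757 [[-0.11197155  0.99370648 -0.00313225]
 [ 0.86100689  0.09544421 -0.49955734]
 [-0.4961144  -0.0586331  -0.86627516]] [ 0.15149215 -0.38446258  1.71641413]
{'time': 0.1, 'qpos': array([-1.35300015e+00,  2.87149944e-01,  1.57805114e+00, -2.34296393e-05,
        1.27864023e+00, -1.49985092e-01]), 'dq': array([-0.00108094, -0.00173296, -0.0048504 , -0.00062389,  0.00179953,
       -0.00015871]), 'joint_efforts': array([ 6.83264698e-04, -4.07295942e+01, -2.93699920e+01, -1.40928810e-04,
        3.43593747e-03,  2.55695667e-06]), 'eef_pos': array([ 0.24259984, -0.62928033,  0.24702577]), 'tcp_rot': array([ 9.83138469e-01,  1.82859197e-01, -4.93219792e-05, -1.12330680e-03]), 'contact_force': array([ 0.10389284, -0.52762772, -0.54619521]), 'wrist_torque': array([-0.01593652,  0.03914419,  0.01397313]), 'finger_force': 0.0, 'opening': 1.0017161595095398}
```

View pics/top0.png

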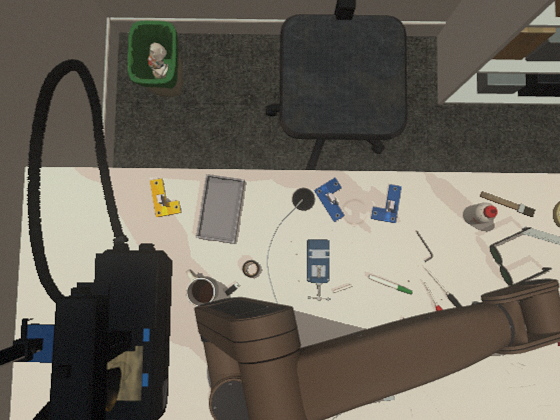

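View pics/scene0.png

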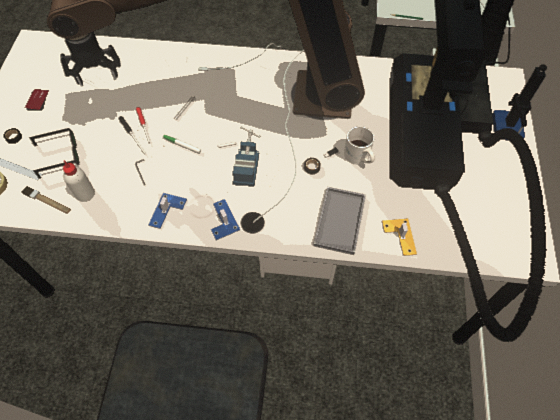

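The top view shows the tray at (221,209), the blue plates at (330,199) and (388,204), and the yellow plate at (165,198). The scene view shows the same layout, with the vise near (245,165) and the mug near (358,146).

```bash
cat > h.py <<'E'
import numpy as np,cv2
def cast(c,px,z):
    px=np.atleast_2d(px).astype(float)
    r=np.c_[(px[:,0]-c["cx"])/c["fx"],(px[:,1]-c["cy"])/c["fy"],np.ones(len(px))]@c["R"]
    o=-c["R"].T@c["t"];return (o+r*((z-o[2])/r[:,2])[:,None])[:,:2]
def contours(c,lo,hi,roi,amin=100,close=3):
    h=cv2.cvtColor(c["image"],cv2.COLOR_RGB2HSV);m=cv2.inRange(h,lo,hi)
    k=np.zeros_like(m);x0,y0,x1,y1=roi;k[y0:y1,x0:x1]=255;m&=k
    m=cv2.morphologyEx(m,cv2.MORPH_CLOSE,np.ones((close,close)))
    return [q[:,0] for q in cv2.findContours(m,cv2.RETR_EXTERNAL,cv2.CHAIN_APPROX_NONE)[0] if cv2.contourArea(q)>amin]
def rect(P):  # centre, long-axis angle, sizes (mm)
    (x,y),(w,h),a=cv2.minAreaRect((P*1000).astype(np.float32))
    if w<h:w,h,a=h,w,a+90
    return np.array([x,y]),np.radians(a),w,h
def plate(P):
    """corner of box farthest from the contour is the missing one (+x,+y)"""
    c,a,w,h=rect(P);u=np.array([np.cos(a),np.sin(a)]);v=np.array([-u[1],u[0]])
    best=max(((np.linalg.norm(P*1000-(c+s*u*w/2+t*v*h/2),axis=1).min(),s,t) for s in(1,-1) for t in(1,-1)))
    d,s,t=best;X=s*u;Y=t*v;hand=X[0]*Y[1]-X[1]*Y[0]
    return c-9.5*X-9.5*Y,np.arctan2(X[1],X[0]),w,h,d,hand
E
python3 - <<'E'
import pickle;from h import *
d=pickle.load(open("c0.pkl","rb"))
np.set_printoptions(precision=1,suppress=True)
roi={"top":(140,170,420,250),"scene":(130,180,440,265)}
for n,c in d.items():
    for nm,lo,hi in(("blue",(100,100,30),(125,255,255)),("yel",(18,140,80),(35,255,255))):
        for q in contours(c,lo,hi,roi[n],close=5):
            print(n,nm,q.mean(0),*plate(cast(c,q,.006)))
    r=(190,170,255,250) if n=="top" else (305,180,370,258)
    for q in contours(c,(0,0,0),(180,70,165),r,1000):
        print(n,"tray",q.mean(0),*rect(cast(c,q,.018)),*rect(cast(c,q,.009)))
E
```

```text
top blue [388.7 205.8] [ 492.4 -430.7] -0.171620359073268 111.04849243164062 72.20980072021484 37.75955802548901 1.0
top blue [330.  198.3] [ 512.8 -253.2] -2.584173263465115 111.4660415649414 72.10094451904297 37.76645641248133 1.0
top yel [162.6 199.3] [501.4 253.4] 0.20033574372423588 113.43193054199219 75.27055358886719 39.55558451643914 -1.0
top tray [220.8 208.8] [476.4  73. ] 3.0100942810771687 197.2366485595703 126.06568908691406 [477.2  74.1] 3.0100942810771687 198.45790100097656 126.84628295898438
scene blue [157.5 216.6] [ 530.9 -454.3] 2.9499823410582815 71.546875 34.405029296875 23.047161865197594 -1.0
scene blue [224.  219.3] [ 516.6 -251.7] -2.5802532234985724 111.17577362060547 70.66217041015625 37.67524982665527 1.0
scene blue [174.  200.2] [ 463.1 -404.7] -1.7370743847214656 70.74711608886719 36.863887786865234 27.93952654438527 1.0
scene yel [400.8 234.1] [504.6 254.3] 0.2058049278521203 112.81366729736328 73.73250579833984 38.77547962315903 -1.0
scene tray [339.1 221. ] [484.9  75.4] 3.0114128121328667 200.69546508789062 119.91647338867188 [479.8  76. ] 3.0114128121328667 202.10955810546875 120.76143646240234
```

Run:
```python
import pickle;from h import *
d=pickle.load(open("c0.pkl","rb"))
a=cv2.resize(d["top"]["image"][165:255,185:260,::-1],None,fx=5,fy=5,interpolation=cv2.INTER_CUBIC)
b=cv2.resize(d["scene"]["image"][180:265,305:380,::-1],None,fx=5,fy=5,interpolation=cv2.INTER_CUBIC)
m=np.zeros((450,750,3),np.uint8);m[:a.shape[0],:375]=a;m[:b.shape[0],375:]=b;cv2.imwrite("pics/tray.png",m)
for n in d:print(-d[n]["R"].T@d[n]["t"])
```

```text
[ 0.35178761 -0.10582532  1.47151173]
[ 1.19952551 -0.01320532  1.29530034]
```

View pics/tray.png

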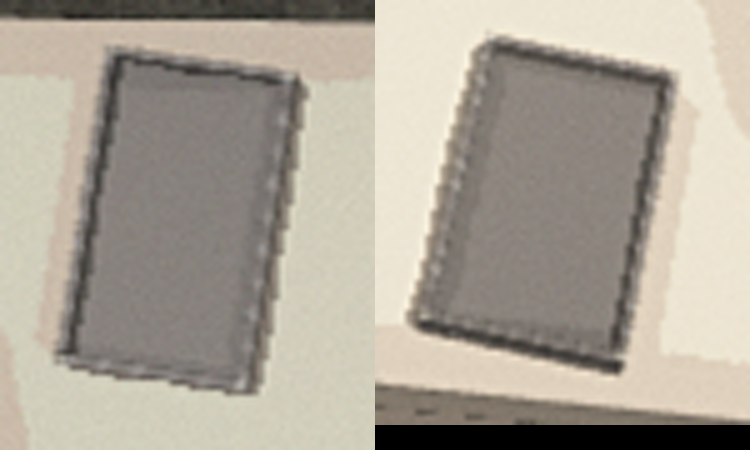

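Request:
drive_tool([
  [[0,0,0.1],[0.03,-0.04,0],0.06],
  [[0,0,0],[0,0,0],0.06],
], grip_force=50)

```text
time: 0.35
eef_pos: [0.257, -0.5787, 0.2465]
tcp_rot: [0.991, 0.134, -0.0, -0.002]
contact_force: [0.2, -0.6, -0.1]
opening: 0.705
finger_force: 0.0
```

The crop shows the tray's outer rim. Its corners are at (110,52), (298,76), (248,385) and (60,358) in the top view, and about (490,42), (673,73), (622,355) and (412,322) in the scene view.

Run:
```python
import pickle;from h import *
d=pickle.load(open("c0.pkl","rb"));np.set_printoptions(precision=4,suppress=True)
a=np.array([(110,52),(298,76),(248,385),(60,358)])/5+(185-.4,165-.4)
b=(np.array([(490,42),(673,73),(622,355),(412,322)])-(375,0))/5+(305-.4,180-.4)
for n,p in(("top",a),("scene",b)):
    P=cast(d[n],p,.018);L=np.linalg.norm(np.roll(P,-1,0)-P,axis=1);v=[P[(i+1)%4]-P[i] for i in range(4)]
    print(n,P.mean(0),L,[np.arctan2(*w[::-1]) for w in v])
```

```text
top [0.4781 0.0754] [0.1144 0.1879 0.1134 0.1863] [np.float64(-1.6853079669584778), np.float64(3.0025279874295996), np.float64(1.44217539536071), np.float64(-0.1337636935650541)]
scene [0.4815 0.0771] [0.1088 0.1877 0.1171 0.1913] [np.float64(1.4816227080700222), np.float64(-0.12141587135536158), np.float64(-1.6337010349054293), np.float64(2.9773036496289977)]
```

Request:
drive_tool([
  [[0,0,0],[0.0533,-0.016,0],0.05],
  [[0,0,0],[0.0533,-0.016,0],0.05],
  [[0,0,0],[0.0533,-0.016,0],0.05],
  [[0,0,0],[0.0533,-0.016,0],0.05],
  [[0,0,0],[0.0533,-0.016,0],0.05],
])

```text
time: 0.98
eef_pos: [0.4936, -0.4338, 0.2484]
tcp_rot: [0.991, 0.134, 0.0, 0.0]
contact_force: [-0.3, -1.0, -0.7]
opening: 0.586
finger_force: 0.0
```

Request:
drive_tool([
  [[0,0,0.147],[0,0,0.04],0.05],
  [[0,0,0.147],[0,0,0.04],0.05],
  [[0,0,0.147],[0,0,0.04],0.05],
  [[0,0,0],[0,0,0],0.05],
  [[0,0,0],[0,0,0],0.05],
])

```text
time: 1.6
eef_pos: [0.4928, -0.4353, 0.1299]
tcp_rot: [0.996, -0.085, 0.001, 0.001]
contact_force: [0.2, -0.1, 0.8]
opening: 0.587
finger_force: 0.0
```

```bash
cat > go.py <<'E'
from plant import ctrl;from scipy.spatial.transform import Rotation as R
import sys,numpy as np
np.set_printoptions(precision=4,suppress=True)
s=ctrl.get_state();r=R.from_quat(s["tcp_rot"]);m=r.as_matrix()
x,y,z,f=map(float,sys.argv[1:5])
phi=np.arctan2(m[1,0],m[0,0])
# desired orientation: tool x at angle f, z down
T=np.array([[np.cos(f),np.sin(f),0],[np.sin(f),-np.cos(f),0],[0,0,-1]])
print("t",s["time"],"pos",s["eef_pos"],"phi",phi,"shift",m.T@(np.array([x,y,z])-s["eef_pos"]),"turn",R.from_matrix(m.T@T).as_rotvec(),"op",s["opening"],"F",s["contact_force"],s["finger_force"])
E
python3 go.py .4925 -.4307 .037 -.172
python3 - <<'E'
from plant import ctrl;import cv2
a=ctrl.read_camera("top")["image"][150:270,320:460,::-1];b=ctrl.read_camera("scene")["image"][120:240,90:230,::-1]
import numpy as np
cv2.imwrite("pics/a1.png",cv2.resize(np.hstack([a,b]),None,fx=2.8,fy=2.8))
E
```

```text
t 1.6 pos [ 0.4928 -0.4353  0.1299] phi -0.17111170629993588 shift [-0.0012 -0.0046  0.0929] turn [ 0.0017 -0.0018  0.0009] op 0.5866474374922538 F [ 0.1567 -0.1193  0.8344] 0.0
```

View pics/a1.png

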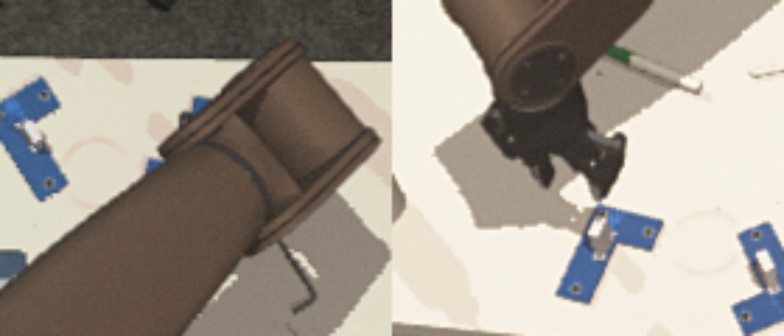

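The fingers stand above A's lug in the scene view (lug near crop (603,232)), in line with the estimate, so I descend.

Request:
drive_tool([
  [[0,0,0],[-0.001,-0.0045,0.03],0.05],
  [[0,0,0],[0,0,0.032],0.05],
  [[0,0,0],[0,0,0.03],0.05],
  [[0,0,0],[0,0,0],0.05],
])

```text
time: 2.2
eef_pos: [0.4913, -0.4288, 0.0354]
tcp_rot: [0.996, -0.086, -0.001, -0.001]
contact_force: [0.1, 0.1, 0.3]
opening: 0.587
finger_force: 0.0
```

```bash
python3 go.py .4925 -.4307 .037 -.172
python3 - <<'E'
from plant import ctrl;import cv2
b=ctrl.read_camera("scene")["image"][140:240,100:230,::-1]
cv2.imwrite("pics/a2.png",cv2.resize(b,None,fx=5,fy=5))
E
```

```text
t 2.2 pos [ 0.4913 -0.4288  0.0354] phi -0.17246485385861315 shift [ 0.0015  0.0017 -0.0016] turn [-0.0018  0.0022 -0.0005] op 0.5867027702023742 F [0.12   0.0538 0.3009] 0.0
```

View pics/a2.png

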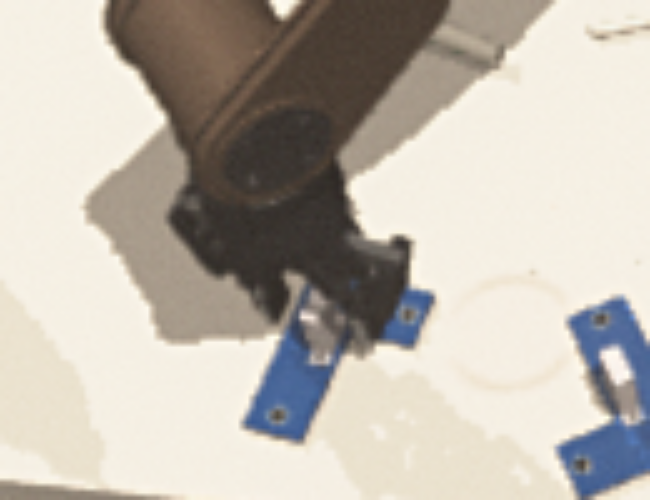

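The fingers straddle the lug at crop (320,330), so I close them.

Request:
drive_tool([
  [[0,0,0],[0.002,0,0],0.005],
  [[0,0,0],[0,0,0],0.005],
  [[0,0,0],[0,0,0],0.005],
  [[0,0,0],[0,0,0],0.005],
  [[0,0,0],[0,0,0],0.005],
], grip_force=60)

```text
time: 2.88
eef_pos: [0.4951, -0.4311, 0.0387]
tcp_rot: [0.996, -0.086, 0.001, 0.001]
contact_force: [-0.2, 0.5, 6.1]
opening: 0.131
finger_force: 61.3
```

Request:
drive_tool([
  [[0,0,0],[0,0,-0.03],0.005],
  [[0,0,0],[0,0,-0.05],0.005],
  [[0,0,0],[0,0,-0.05],0.005],
  [[0,0,0],[0,0,0],0.005],
])

```text
time: 3.38
eef_pos: [0.4959, -0.4321, 0.1725]
tcp_rot: [0.996, -0.086, 0.004, 0.004]
contact_force: [0.1, 0.4, -0.7]
opening: 0.13
finger_force: 60.3
```

```bash
python3 go.py .446 .067 .165 -.130
python3 - <<'E'
from plant import ctrl;import cv2
b=ctrl.read_camera("scene")["image"][100:240,80:240,::-1]
cv2.imwrite("pics/a3.png",cv2.resize(b,None,fx=4,fy=4))
E
```

```text
t 3.375 pos [ 0.4959 -0.4321  0.1725] phi -0.17302438528968755 shift [-0.1351 -0.4831  0.003 ] turn [ 0.0071 -0.0081 -0.0431] op 0.13027037539476505 F [ 0.0612  0.4293 -0.6641] 60.3003466129303
```

View pics/a3.png

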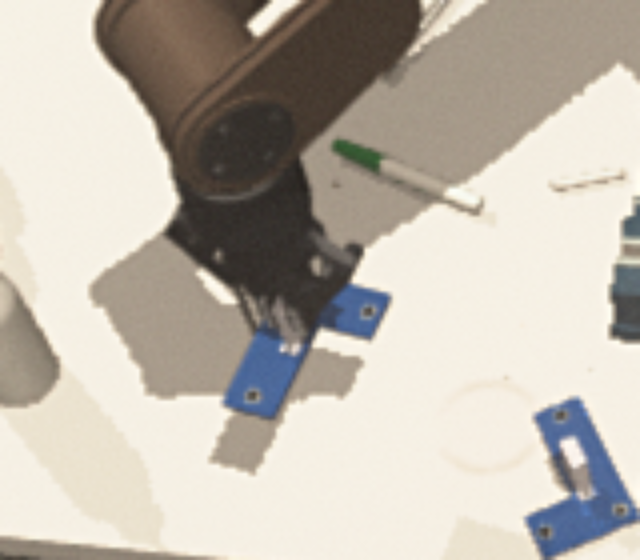

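The plate is held level with its shadow below it, at crop (280,360). Now I carry it to the tray.

Request:
drive_tool([
  [[0,0,0],[-0.0135,-0.0483,0],0.005],
  [[0,0,0],[-0.0135,-0.0483,0],0.005],
  [[0,0,0],[-0.0135,-0.0483,0],0.005],
  [[0,0,0],[-0.0135,-0.0483,0],0.005],
  [[0,0,0],[-0.0135,-0.0483,0],0.005],
])

```text
time: 4.05
eef_pos: [0.4672, -0.1779, 0.1637]
tcp_rot: [0.996, -0.087, -0.002, -0.001]
contact_force: [0.9, -0.0, -1.5]
opening: 0.125
finger_force: 60.2
```

Request:
drive_tool([
  [[0,0,0],[-0.0135,-0.0483,0],0.005],
  [[0,0,0],[-0.0135,-0.0483,0],0.005],
  [[0,0,0],[-0.0135,-0.0483,0],0.005],
  [[0,0,0],[-0.0135,-0.0483,0],0.005],
  [[0,0,0],[-0.0135,-0.0483,0],0.005],
])

```text
time: 4.68
eef_pos: [0.4422, 0.0709, 0.164]
tcp_rot: [0.996, -0.087, -0.002, 0.0]
contact_force: [0.6, 0.9, -0.9]
opening: 0.125
finger_force: 60.2
```

Request:
drive_tool([
  [[0,0,-0.043],[0,0,0.03],0.005],
  [[0,0,0],[0,0,0.03],0.005],
  [[0,0,0],[0,0,0],0.005],
  [[0,0,0],[0,0,0],0.005],
])

```text
time: 5.18
eef_pos: [0.444, 0.0691, 0.1061]
tcp_rot: [0.998, -0.065, -0.001, 0.0]
contact_force: [0.5, -0.9, -0.9]
opening: 0.128
finger_force: 60.3
```

```bash
cat > see.py <<'E'
from plant import ctrl;import cv2,sys,numpy as np;from h import *
np.set_printoptions(precision=4,suppress=True)
a=ctrl.read_camera("scene");z=float(sys.argv[2])
for q in contours(a,(100,100,30),(125,255,255),(280,150,400,265),100,5):
    print(q.mean(0),*plate(cast(a,q,z)))
cv2.imwrite(sys.argv[1],cv2.resize(a["image"][120:270,260:420,::-1],None,fx=4,fy=4))
E
python3 go.py .446 .067 .044 -.130;python3 see.py pics/a4.png .085
```

```text
t 5.175 pos [0.444  0.0691 0.1061] phi -0.13051166348906607 shift [0.0024 0.0018 0.0621] turn [ 0.0001  0.0011 -0.0005] op 0.12827914635666654 F [ 0.5228 -0.8569 -0.9094] 60.273696184158325
[332.6761 204.4366] [480.3691  43.8754] 2.999831124026276 86.00677490234375 36.117347717285156 30.934948924150607 -1.0
```

View pics/a4.png

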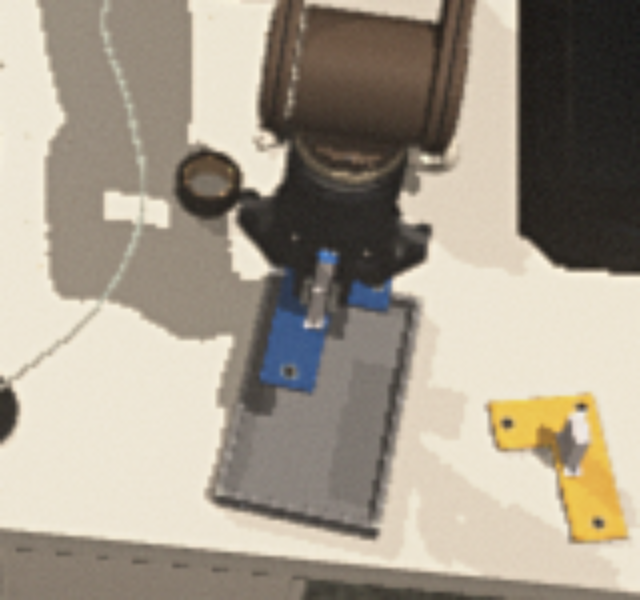

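The plate hangs over the tray's near part in the right orientation, with the bar end at crop (288,375). I lower it.

Request:
drive_tool([
  [[0,0,0],[0.002,0.002,0.03],0.005],
  [[0,0,0],[0,0,0.02],0.005],
  [[0,0,0],[0,0,0.01],0.005],
  [[0,0,0],[0,0,0],0.005],
  [[0,0,0],[0,0,0],0.005],
])

```text
time: 5.85
eef_pos: [0.4469, 0.0669, 0.0474]
tcp_rot: [0.998, -0.065, 0.001, 0.0]
contact_force: [-0.2, 0.7, -0.1]
opening: 0.129
finger_force: 60.3
```

```bash
python3 go.py .446 .067 .044 -.130;python3 see.py pics/a5.png .012
```

```text
t 5.85 pos [0.4469 0.0669 0.0474] phi -0.13022255749394646 shift [-0.0009  0.      0.0034] turn [-0.0001 -0.0023 -0.0002] op 0.1286211688058677 F [-0.1812  0.706  -0.1162] 60.263657569885254
[329.8667 217.35  ] [482.7854  41.1015] 3.0031029505834925 70.84101104736328 36.64788055419922 20.642980019728775 -1.0
```

Request:
drive_tool([
  [[0,0,0],[0,0,0.003],0.005],
  [[0,0,0],[0,0,0],0.005],
  [[0,0,0],[0,0,0],0.04],
  [[0,0,0],[0,0,0],0.04],
  [[0,0,0],[0,0,0],0.04],
])

```text
time: 6.52
eef_pos: [0.4458, 0.067, 0.0432]
tcp_rot: [0.998, -0.065, -0.0, 0.0]
contact_force: [-0.4, -0.8, 0.5]
opening: 0.47
finger_force: 0.0
```

Request:
drive_tool([
  [[0,0,0],[0,0,-0.03],0.045],
  [[0,0,0],[0,0,-0.05],0.05],
  [[0,0,0],[0,0,-0.03],0.05],
  [[0,0,0],[0,0,0],0.05],
])

```text
time: 7.02
eef_pos: [0.4478, 0.0669, 0.156]
tcp_rot: [0.998, -0.065, 0.003, 0.0]
contact_force: [0.2, 0.3, -0.5]
opening: 0.583
finger_force: 0.0
```

```bash
python3 go.py .514 -.2528 .14 .56;python3 see.py pics/a6.png .012
```

```text
t 7.025 pos [0.4478 0.0669 0.156 ] phi -0.1300864433760358 shift [0.107  0.3084 0.0166] turn [ 0.0019 -0.0063 -0.6901] op 0.5825296915920773 F [ 0.2077  0.2794 -0.5354] 0.0
[336.162  208.0845] [446.8625  64.9859] -0.13926268551269605 112.7177734375 73.50216674804688 37.13098035256499 0.9999999999999999
```

Request:
drive_tool([
  [[0,0,0],[0.0214,0.0514,0],0.05],
  [[0,0,0],[0.0214,0.0514,0],0.05],
  [[0,0,0],[0.0214,0.0514,0],0.05],
  [[0,0,0],[0.0214,0.0514,0],0.05],
  [[0,0,0],[0.0214,0.0514,0],0.05],
])

```text
time: 7.7
eef_pos: [0.5176, -0.2028, 0.1504]
tcp_rot: [0.998, -0.065, -0.002, -0.001]
contact_force: [0.9, -0.6, 0.3]
opening: 0.586
finger_force: 0.0
```

Request:
drive_tool([
  [[0,0,0],[0,0.0514,0],0.05],
  [[0,0,-0.1725],[0,0,0],0.05],
  [[0,0,-0.1725],[0,0,0],0.05],
  [[0,0,-0.1725],[0,0,0.03],0.05],
  [[0,0,-0.1725],[0,0,0],0.05],
])

```text
time: 8.32
eef_pos: [0.5089, -0.2507, 0.1175]
tcp_rot: [0.96, 0.279, -0.003, -0.004]
contact_force: [0.3, -0.1, 0.1]
opening: 0.582
finger_force: 0.0
```

Request:
drive_tool([
  [[0,0,0],[0,0,0],0.05],
])

```text
time: 8.45
eef_pos: [0.5106, -0.2518, 0.1204]
tcp_rot: [0.961, 0.275, -0.001, -0.002]
contact_force: [0.1, -0.7, 0.4]
opening: 0.583
finger_force: 0.0
```

```bash
python3 go.py .514 -.2528 .037 .56
```

```text
t 8.45 pos [ 0.5106 -0.2518  0.1204] phi 0.5576599169009114 shift [0.0025 0.003  0.0834] turn [-0.0046  0.0018 -0.0023] op 0.5834076395132518 F [ 0.0989 -0.6912  0.4447] 0.0
```

Request:
drive_tool([
  [[0,0,0],[0.001,0.002,0.03],0.05],
  [[0,0,0],[0,0,0.03],0.05],
  [[0,0,0],[0,0,0.022],0.05],
  [[0,0,0],[0,0,0],0.05],
])

```text
time: 8.95
eef_pos: [0.5121, -0.2526, 0.0386]
tcp_rot: [0.961, 0.275, -0.002, -0.002]
contact_force: [-0.2, 0.5, 0.2]
opening: 0.584
finger_force: 0.0
```

```bash
python3 go.py .514 -.2528 .037 .56
python3 - <<'E'
from plant import ctrl;import cv2
b=ctrl.read_camera("scene")["image"][140:250,160:300,::-1]
cv2.imwrite("pics/b1.png",cv2.resize(b,None,fx=5,fy=5))
E
```

```text
t 8.95 pos [ 0.5121 -0.2526  0.0386] phi 0.557484697450888 shift [0.0015 0.0012 0.0016] turn [-0.0054  0.0021 -0.0025] op 0.5835076314908926 F [-0.19    0.5476  0.1552] 0.0
```

View pics/b1.png

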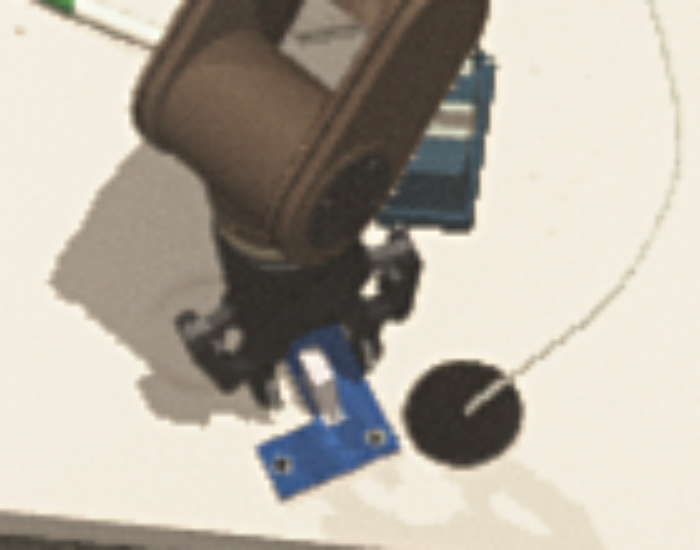

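B's lug at crop (322,380) lies between the fingers, so I close, lift and carry it.

Request:
drive_tool([
  [[0,0,0],[0.002,0,0.001],0.005],
  [[0,0,0],[0,0,0],0.005],
  [[0,0,0],[0,0,0],0.005],
  [[0,0,0],[0,0,0],0.005],
  [[0,0,0],[0,0,0],0.005],
])

```text
time: 9.62
eef_pos: [0.5165, -0.2534, 0.0417]
tcp_rot: [0.961, 0.276, 0.001, 0.001]
contact_force: [1.0, -0.2, 6.0]
opening: 0.129
finger_force: 61.2
```

Request:
drive_tool([
  [[0,0,0],[0,0,-0.03],0.005],
  [[0,0,0],[0,0,-0.05],0.005],
  [[0,0,0],[0,0,-0.05],0.005],
  [[0,0,0],[0,0,0],0.005],
])

```text
time: 10.12
eef_pos: [0.5177, -0.2543, 0.1751]
tcp_rot: [0.961, 0.276, 0.003, 0.004]
contact_force: [0.4, 0.5, -2.2]
opening: 0.122
finger_force: 60.3
```

```bash
python3 go.py .514 .085 .165 -.13
```

```text
t 10.125 pos [ 0.5177 -0.2543  0.1751] phi 0.5598950786183738 shift [ 0.1771 -0.2895  0.0082] turn [ 0.0071 -0.0061  0.6899] op 0.1222704778916562 F [ 0.3576  0.5402 -2.2007] 60.2914023399353
```

Request:
drive_tool([
  [[0,0,0],[0.0295,-0.0482,0],0.005],
  [[0,0,0],[0.0295,-0.0482,0],0.005],
  [[0,0,0],[0.0295,-0.0482,0],0.005],
  [[0,0,0],[0.0295,-0.0482,0],0.005],
  [[0,0,0],[0.0295,-0.0482,0],0.005],
])

```text
time: 10.75
eef_pos: [0.5108, 0.0316, 0.168]
tcp_rot: [0.961, 0.276, -0.002, -0.001]
contact_force: [0.2, 0.2, -1.2]
opening: 0.124
finger_force: 60.2
```

Request:
drive_tool([
  [[0,0,0],[0.0295,-0.0482,0],0.005],
  [[0,0,0.1725],[0,0,0],0.005],
  [[0,0,0.1725],[0,0,0],0.005],
  [[0,0,0.1725],[0,0,0],0.005],
  [[0,0,0.1725],[0,0,0],0.005],
])

```text
time: 11.38
eef_pos: [0.5104, 0.0864, 0.1678]
tcp_rot: [0.998, -0.068, -0.002, 0.0]
contact_force: [-0.4, -0.6, -1.3]
opening: 0.127
finger_force: 60.2
```

Request:
drive_tool([
  [[0,0,0],[0,0,0.03],0.005],
  [[0,0,0],[0,0,0.03],0.005],
  [[0,0,0],[0,0,0],0.005],
  [[0,0,0],[0,0,0],0.005],
])

```text
time: 11.88
eef_pos: [0.5118, 0.0862, 0.1102]
tcp_rot: [0.998, -0.065, -0.0, 0.0]
contact_force: [-0.1, -0.4, -1.0]
opening: 0.125
finger_force: 60.2
```

```bash
python3 go.py .514 .085 .048 -.13;python3 see.py pics/b2.png .07
```

```text
t 11.875 pos [0.5118 0.0862 0.1102] phi -0.13023043628857184 shift [0.0023 0.0009 0.0622] turn [ 0.0001  0.0007 -0.0002] op 0.1252097228730442 F [-0.1299 -0.4246 -1.0157] 60.179078578948975
[338.5806 221.    ] [506.5475  81.7432] -0.13198413309545487 82.74303436279297 81.21532440185547 8.040775812893752 -1.0
```

View pics/b2.png

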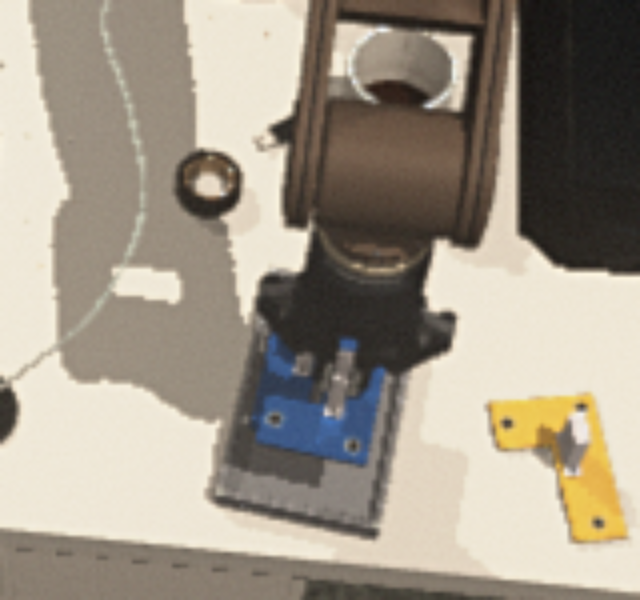

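The second plate hangs in the half-turned pose with its square end over the far part of the tray (crop (350,440)), clear of plate A. I lower it.

Request:
drive_tool([
  [[0,0,0],[0.004,0.001,0.03],0.005],
  [[0,0,0],[0,0,0.02],0.005],
  [[0,0,0],[0,0,0.008],0.005],
  [[0,0,0],[0,0,0],0.005],
  [[0,0,0],[0,0,0],0.005],
])

```text
time: 12.55
eef_pos: [0.5168, 0.0848, 0.0536]
tcp_rot: [0.998, -0.065, 0.001, -0.0]
contact_force: [-0.6, -0.2, -1.3]
opening: 0.123
finger_force: 60.3
```

Request:
drive_tool([
  [[0,0,0],[0,0,0.003],0.005],
  [[0,0,0],[0,0,0.001],0.005],
  [[0,0,0],[0,0,0],0.005],
])

```text
time: 12.92
eef_pos: [0.5158, 0.0848, 0.0483]
tcp_rot: [0.998, -0.065, -0.0, -0.0]
contact_force: [1.0, -0.2, -1.9]
opening: 0.128
finger_force: 60.3
```

```bash
python3 go.py .514 .085 .048 -.13;python3 see.py pics/b3.png .012
```

```text
t 12.925 pos [0.5158 0.0848 0.0483] phi -0.13019143782563466 shift [-0.0018 -0.      0.0003] turn [-0.      0.0001 -0.0002] op 0.12784310107963265 F [ 1.0387 -0.2326 -1.9101] 60.26883602142334
[336.5043 232.812 ] [530.3845  59.7364] 3.0158862569739275 79.32576751708984 78.62816619873047 6.354814271138673 -1.0
```

Request:
drive_tool([
  [[0,0,0],[0,0,0.0015],0.005],
  [[0,0,0],[0,0,0],0.005],
  [[0,0,0],[0,0,0],0.04],
  [[0,0,0],[0,0,0],0.04],
  [[0,0,0],[0,0,0],0.04],
])

```text
time: 13.6
eef_pos: [0.5158, 0.0847, 0.0466]
tcp_rot: [0.998, -0.065, -0.0, 0.0]
contact_force: [-0.1, 0.0, 0.5]
opening: 0.467
finger_force: 0.0
```

Request:
drive_tool([
  [[0,0,0],[0,0,-0.03],0.045],
  [[0,0,0],[0,0,-0.05],0.05],
  [[0,0,0],[0,0,-0.05],0.05],
  [[0,0,0],[0,-0.0,-0.03],0.05],
  [[0,0,0],[0,0,0],0.05],
])

```text
time: 14.22
eef_pos: [0.5176, 0.0847, 0.21]
tcp_rot: [0.998, -0.065, 0.003, -0.0]
contact_force: [0.4, -0.9, -0.9]
opening: 0.589
finger_force: 0.0
```

```bash
python3 go.py .514 .085 .048 -.13;python3 see.py pics/end.png .012
```

```text
t 14.225 pos [0.5176 0.0847 0.21  ] phi -0.13013337380387516 shift [-0.0047  0.0003  0.162 ] turn [-0.0007 -0.0068 -0.0001] op 0.5887931027523945 F [ 0.4368 -0.8863 -0.8905] 0.0
[338.3034 220.2345] [473.9647  84.5949] -0.12233430204360753 161.7897186279297 82.11604309082031 9.104987156059652 -1.0
```

View pics/end.png

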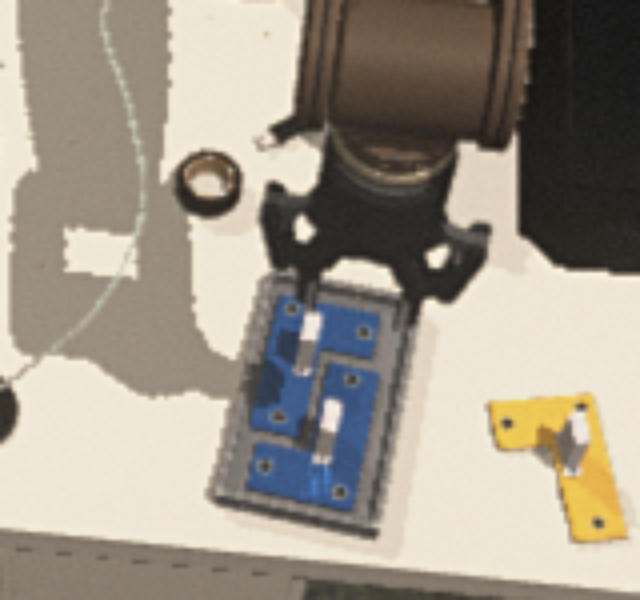

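The picture shows both plates nested flat inside the rim, around crop (315,360) and (325,440), with a thin gap between them and the yellow plate where it was. I hand it in.

```bash
python3 -c "
from plant import ctrl
print(ctrl.sign_off())"
```

```text
the job is handed in; nothing more can be done
None
```

Both blue plates are nested head to tail inside the tray's rim and look flat on its floor in the last picture, the yellow plate was not touched, and the job was handed in at about 14 s; `sign_off` gave no verdict.

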